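# Load a watch into the case press and run its carriage home onto the limit switch

## Robot

A 7-joint arm with a two-finger parallel gripper is mounted at the origin on the work surface. World frame = base frame: x ahead of the robot, y to its left, z up, the work surface at z = 0. Lengths are in m, angles in rad, forces in N, time in s.
With the tool pointing down it reaches from about 0.425 to 0.925 m from the base axis. Payload 6.8 kg.
Tool frame: the origin (TCP) lies midway between the tips of the shut fingers; the grasp point (between the pads) lies 19 mm behind it; z points along the fingers, y is the line along which they close (so a half turn about z gives the same grasp; the last joint's range is limited). The gripper opens to 85 mm and grips with 20 to 120 N. Pads are 22 mm wide; open, the fingers measure 114 mm over their backs; the gripper's body (76 mm by 85 mm) begins 54 mm behind the grasp point. The pads swing forward as they close: fully open they stand 13 mm farther back than shut.
Start: joints at [1.058, 0.477, 0.022, 1.555, -0.011, 1.109, -0.083], TCP at [0.266, -0.62, 0.231] pointing down, gripper open.
Joint ranges: [-2.96, 2.96], [-0.34, 2.1], [-1.41, 1.46], [0.24, 2.44], [-1.37, 4.51], [0.17, 1.92], [-2.96, 2.96]. Speed limits (rad/s): [2.39, 2.39, 3.14, 3.14, 3.14, 3.14, 3.14].

## Interface

Orientations are given as a unit quaternion [w, x, y, z].
In Python, from station import * gives the robot as it stands. The module is installed in compiled form; this text tells all that it offers.
- The arm moves only by the shell command python3 -m jog 'ROWS' [OPENING] [FORCE]. ROWS is JSON, a list of rows, each an object of numbers: "x", "y", "z": the shift along the tool's x, y, z in m; "ax", "ay", "az": the turn, a rotation vector about the tool's x, y, z in rad. In form: [{"x": .., "y": .., "z": .., "ax": .., "ay": .., "az": ..}, ...]. A call has 1 to 12 rows; each row is the pose to reach, as a shift and turn from the pose commanded when the call began, along the tool's axes at that moment; what a row does not reach only later rows make up. A row lasts 1/10 s, in which the tool goes at most 50 mm and 8.59 degrees, less where a joint would pass 70% of its speed; a pose out of reach is approached as far as the arm can. A call with a gripper value outside its range is refused whole. OPENING is the opening, from 0 (shut) to 1 (fully open), set as the call begins (- or left out, the last holds). The fingers move at their own pace and stop on an object; FORCE is the grip in N (left out, the last holds). Time passes only in rows, so rows that repeat a pose let the fingers close. It gives the time, the measured TCP pose, the force, the opening and the grip force at its end, in the units of the state.
- get_obs(): the state, without advancing time (a new reading comes with each control period).
- read_camera(name): name is "scene" or "top"; returns the picture (480x640x3 uint8, red, green, blue); there is no depth.
- camera_params(name): a dict with "K" (3x3 intrinsics, pixels), "D" ([k1, k2, p1, p2, k3] as OpenCV has them; the pictures are not rectified), "origin" and "attitude" of the camera in the world. Camera axes: x right, y up, looking along -z (the intrinsics and any distortion apply to the point x, -y, -z); pixel columns grow to the right and rows downward; lengths in m; the calibration is good to about 2 mm. A picture is of the moment at which its call begins. camera_params takes no time and is no camera call.
- hand_in(): hands the job in; it is judged then, once.
The state is a dict: "t": time; "q": joint angles; "joint_vel": joint speeds; "joint_torque": joint torques, N m; "eef_pos": TCP position; "tool_rot": TCP orientation; "contact_force": force on the tool from outside, world axes, zero at the start; "torque": the same for the moment, N m; "gripper_width": opening from 0.0 (shut) to 1.0 (fully open); "grasp_force": force on a finger pad.
Only numpy, scipy, OpenCV 4.12 (cv2) and the standard library are available. Lean on these libraries where they do the work, as an engineer would, in place of code of your own. Each camera call takes 0.05 s, during which the arm holds its last target. There are 200 camera calls.

## Task

The watch on the round wooden stand is ready to have its back pressed on. Draw the press's sliding carriage right out by its upright end plate, lay the watch, back up as it is, in the carriage's round nest, and push the carriage in under the ram until its nose has swung the roller arm of the limit switch over and tripped it. Then swing the keeper bar fully across behind the carriage, let go of everything, and leave the blue tray, the loupe and the screwdriver where they are.

Things in the scene. Friction and masses are not known exactly. Their poses are not given: they have to be found in the camera images.
- press: Grey bench press, fixed: cast base 18 mm high, x -76 to +160, y -246 to +146 mm, with two guide rails along its y (|x| 34 to 52, top at 34 mm). Origin on the bench below the ram axis; z up; the carriage slides in to +y, is drawn out to -y; track centre line x = 0.
- die_face (a point): Centre of the underside of the ram's white die (40 mm across), 70 mm above the bench at the press's x = y = 0. The head above overhangs the track: x -35 to +150, y -33 to +33, from 118 to 198 mm high, motor on top to 246 mm. The column stands at x 91 to 153, y -30 to +30.
- nest (a point): Floor centre (42 mm above the bench) of the carriage's round white nest: cup 56 mm outside, recess 43 mm wide, 4 mm deep, rim at 46 mm. Axes as the press. Slides along the press's y from -125 mm (out, on stops) to 0 (home, on stops). Carriage: 0.6 kg aluminium slab, deck at 36 mm, captive in the rails, stays where left (some 2 to 6 N friction).
- end_plate (a point): Centre of the carriage's upright steel end plate, 91 mm to -y of the nest: 64 mm wide along x, 8 mm thick along y, from the deck (36 mm) up to 66 mm; point at 51 mm. Hook, push or pinch it from above. The deck between it and the nest cup is free for 59 mm; the outer stops behind it are only 28 mm high.
- watch_center (a point): Steel watch head, no strap, face down, 60 g; point at half height, z up. 11.5 mm thick: tapered bezel 33 to 38 mm wide in the lowest 4.5 mm, case 40 mm wide above. Four lugs, 5.5 to 10 mm above its underside, 47 mm over their ends along x, pairs 19 mm apart; crown at +y to 23.5 mm. Wood stand: fixed, 20 mm high, 62 mm wide. Seated in the nest (any yaw) it is 6 mm above point nest.
- roller_arm (a joint): Angle of the limit switch's roller arm, rad: 0 at rest, grows as the roller is swung to the press's +y. The switch trips at 0.4; with the carriage fully home it reads about 0.65. Light return spring, 0.5 to 2 N at the roller; the carriage's own friction holds it.
- roller (a point): Centre of the white roller (18 mm diameter, 9 mm high) under the tip of the limit switch's 40 mm steel arm at the track's +y end. The arm lies across the track at rest and turns about a vertical shaft. The carriage's steel nose meets the roller when the nest is about 24 mm short of home.
- keeper (a joint): Angle of the keeper bar, rad: 0 fully across the track, 2.5 mm behind the end plate of a carriage that is home; 1.45 to 1.75 swung open beside the track. Light friction (0.5 N at the pin), stays where left. Shutting it nudges a carriage that is a few mm short on towards home.
- keeper_shaft (a point): Vertical shaft of the keeper bar, fixed, at x +62, y -103.5 mm in the press frame, 44 mm above the bench. The direction from shaft to pin is the press's -x at angle 0 and turns to -y as it opens (counter-clockwise from above).
- keeper_pin (a point): Centre of the upright steel pin at the keeper bar's end, 112 mm from its shaft: 12 mm diameter, 26 mm tall, from 48 to 74 mm above the bench; the bar, 12 mm wide, lies at 40 to 48 mm.
- tray: Bystander: open blue plastic tray 90 x 65 x 20 mm, loose; origin at the centre of its underside.
- loupe: Bystander: black eye loupe, 38 mm diameter, 28 mm tall, loose; origin at the centre of its underside.
- screwdriver: Bystander: screwdriver with a black handle, 125 mm long, lying loose on the bench; origin at the middle, underside.
Not all that is in view belongs to the job. There is more than one size of the part that bears nest; the job needs the largest. Of the things shaped like the part that bears watch_center, the bare steel one is meant.

How it is judged:
By the outcome, as a careful person would: the job done as asked, in the order asked, and still so for the second after the job is handed in, with the robot touching nothing.
It also fails if it takes over 72 s, if anything falls off the work surface, if the arm or the gripper's body presses on something with over 40 N, if the wrist force passes 120 N, or if a joint passes its speed limit or range.

## Working session

There is one attempt and no reset: what is moved stays moved. The work goes in short steps, Python scripts to look and compute and a shell command to move; the robot and the scene stay as the last step left them, time stands still between calls to the robot, and variables do not carry over. Pictures are saved under pics/ and viewed, at most 10 in all, crops included, and the job is handed in when it is done.

```bash
mkdir -p pics
python3 - <<'E'
from station import *
import cv2
for n in("scene","top"):
    im=read_camera(n); cv2.imwrite(f"pics/{n}0.png",im[:,:,::-1]); print(n,camera_params(n))
o=get_obs(); print(o)
E
```

```text
scene {'K': array([[441.8530841 ,   0.        , 319.93273649],
       [  0.        , 441.8530841 , 246.83615283],
       [  0.        ,   0.        ,   1.        ]]), 'D': array([-0.052193,  0.      ,  0.      ,  0.      ,  0.      ]), 'origin': array([ 1.21331717, -0.51253512,  0.62589202]), 'attitude': array([0.78927528, 0.4256199 , 0.20037643, 0.39464101])}
top {'K': array([[536.39381456,   0.        , 321.53635705],
       [  0.        , 536.39381456, 247.52649962],
       [  0.        ,   0.        ,   1.        ]]), 'D': array([-0.0381694,  0.       ,  0.       ,  0.       ,  0.       ]), 'origin': array([3.72903025e-01, 2.30744226e-04, 1.20301890e+00]), 'attitude': array([-0.70300011, -0.0491768 ,  0.05021552,  0.7077082 ])}
{'t': 0.1, 'q': array([ 1.05791586,  0.47771887,  0.02232071,  1.55635497, -0.01151203,
        1.10932136, -0.08311774]), 'joint_vel': array([ 0.00054157, -0.00289412,  0.00066765, -0.00363466,  0.00105088,
        0.00069848,  0.00113269]), 'joint_torque': array([ 4.85373224e-03, -5.97755814e+01,  1.61396764e+00, -2.81951022e+01,
        1.28952228e-02,  5.04962954e-03,  2.85437397e-05]), 'eef_pos': array([ 0.26561684, -0.61994993,  0.23042055]), 'tool_rot': array([-8.08705586e-04,  9.79586922e-01,  2.01019305e-01, -2.17681236e-04]), 'contact_force': array([-0.36931046, -0.14989604, -0.11441275]), 'torque': array([-0.00275049,  0.01863287,  0.02517724]), 'grasp_force': 0.0, 'gripper_width': 0.9987949472059773}
```

View pics/top0.png

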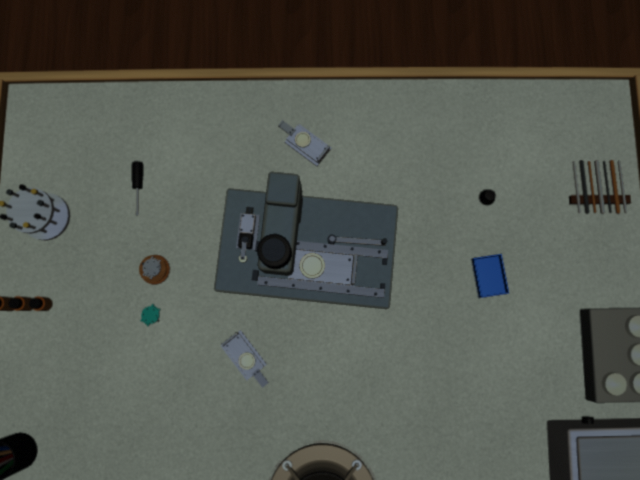

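View pics/scene0.png

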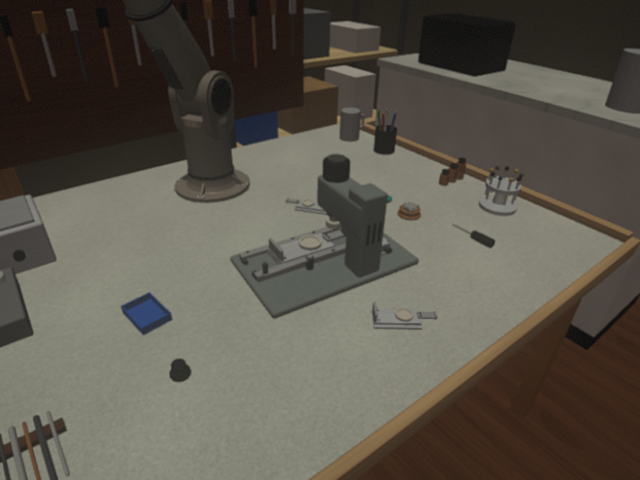

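```bash
cat > h.py <<'E'
import numpy as np, cv2
from station import *
from scipy.spatial.transform import Rotation as R
def w(n,px,z):
    c=camera_params(n); q=np.array(c["attitude"])
    r=R.from_quat(q[[1,2,3,0]])
    u=cv2.undistortPoints(np.array([[px]],float),c["K"],c["D"])[0,0]
    d=r.apply([u[0],-u[1],-1]); o=c["origin"]
    return o+d*(z-o[2])/d[2]
def p(n,P):
    c=camera_params(n); q=np.array(c["attitude"])
    v=R.from_quat(q[[1,2,3,0]]).inv().apply(np.array(P)-c["origin"])
    return cv2.projectPoints(np.array([[v[0],-v[1],-v[2]]]),np.zeros(3),np.zeros(3),c["K"],c["D"])[0][0,0]
def crop(src,x,y,W,H,s,out):
    im=cv2.imread(src)[y:y+H,x:x+W]; im=cv2.convertScaleAbs(cv2.resize(im,None,fx=s,fy=s,interpolation=cv2.INTER_CUBIC),alpha=1.5,beta=10)
    cv2.imwrite(out,im)
E
python3 -c "
from h import *
crop('pics/top0.png',210,170,200,145,4,'pics/c1.png')
crop('pics/top0.png',120,235,60,100,6,'pics/c2.png')
"
```

```text
(no output)
```

View pics/c1.png

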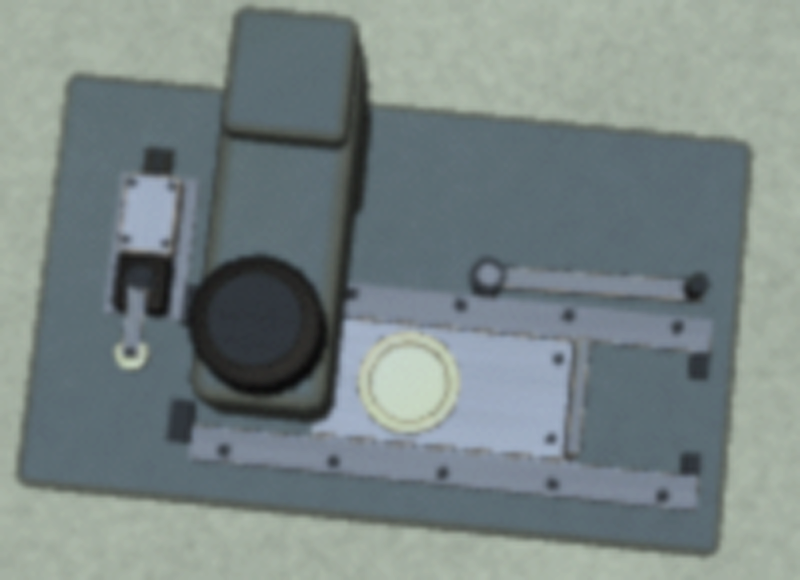

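View pics/c2.png

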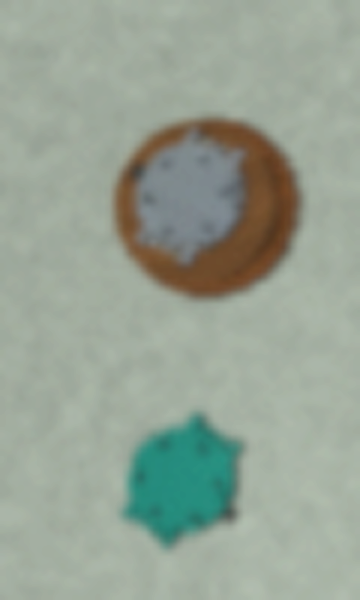

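Run:
```python
from h import *
def c1(a,b,z): return w("top",(210+(a+.5)/4-.5,170+(b+.5)/4-.5),z)
def c2(a,b,z): return w("top",(120+(a+.5)/6-.5,235+(b+.5)/6-.5),z)
np.set_printoptions(precision=4,suppress=True)
C=np.array([c1(*q,.018)[:2] for q in((70,75),(750,143),(715,553),(20,485))])
L=np.array([[160,146],[160,-246],[-76,-246],[-76,146]])/1e3
# rigid fit
lc,cc=L.mean(0),C.mean(0); H=(L-lc).T@(C-cc); th=np.arctan2(H[0,1]-H[1,0],H[0,0]+H[1,1])
Rm=np.array([[np.cos(th),-np.sin(th)],[np.sin(th),np.cos(th)]]); o=cc-Rm@lc
print("press",o,th,"res mm",(C-(L@Rm.T+o))*1e3)
loc=lambda P:(Rm.T@(P[:2]-o))*1e3
for n,q in dict(nest=(409,382,.046),plT=(582,340,.066),plB=(574,458,.066),shaft=(488,275,.05),pin=(696,285,.074),roller=(130,352,.046),stopT=(698,365,.028),stopB=(690,463,.028),railTr=(712,333,.034),railBr=(697,490,.034)).items(): P=c1(*q); print(n,P,loc(P))
print("stand",c2(207,207,.02)); 
for n,q in dict(watch=(190,197),crown=(138,172),l1=(193,135),l2=(240,155),l3=(142,240),l4=(188,262)).items(): print(n,c2(*q,.0315 if n=='watch' else .028))
np.save("press.npy",np.r_[o,th])
```

```text
press [0.5047 0.0853] -0.10590084450118456 res mm [[-1.5034 -2.228 ]
 [-2.0584  2.7753]
 [ 2.5882  3.1645]
 [ 0.9735 -3.7117]]
nest [0.4983 0.0192 0.046 ] [  0.6545 -66.3976]
plT [ 0.5181 -0.0737  0.066 ] [  30.1346 -156.645 ]
plB [ 0.4551 -0.0685  0.066 ] [ -33.1133 -158.1277]
shaft [ 0.5561 -0.0241  0.05  ] [  62.7159 -103.3394]
pin [ 0.5462 -0.1344  0.074 ] [  64.4988 -214.0325]
roller [0.5157 0.1708 0.046 ] [ 1.9023 86.1873]
stopT [ 0.5086 -0.1399  0.028 ] [  27.7167 -223.5386]
stopB [ 0.4546 -0.1343  0.028 ] [ -26.5984 -223.6643]
railTr [ 0.5256 -0.1473  0.034 ] [  45.3659 -229.1027]
railBr [ 0.4395 -0.1371  0.034 ] [ -41.3639 -228.0548]
stand [0.4945 0.3704 0.02  ]
watch [0.497  0.3732 0.0315]
crown [0.5068 0.394  0.028 ]
l1 [0.5204 0.3741 0.028 ]
l2 [0.5129 0.3564 0.028 ]
l3 [0.4816 0.3916 0.028 ]
l4 [0.4734 0.3742 0.028 ]
```

```bash
cat >> h.py <<'E'
o2=np.load("press.npy"); c_,s_=np.cos(o2[2]),np.sin(o2[2])
def P(x,y): # press mm -> world
    return np.array([o2[0]+(c_*x-s_*y)/1e3,o2[1]+(s_*x+c_*y)/1e3])
def go(xy,z,yaw):
    o=get_obs(); q=np.array(o["tool_rot"]); r=R.from_quat(q[[1,2,3,0]])
    t=R.from_euler("z",yaw)*R.from_euler("x",np.pi)
    d=r.inv().apply(np.r_[xy,z]-o["eef_pos"]); a=(r.inv()*t).as_rotvec()
    print("t",round(o["t"],2),"shift",d.round(4),"turn",a.round(4),"| pos",o["eef_pos"].round(4),"q7",o["q"][6].round(2),"F",o["contact_force"].round(1),"g",round(o["gripper_width"],3),round(o["grasp_force"],1))
E
python3 -c "
from h import *
go(P(0,-157.4),.2,-.106)
crop('pics/scene0.png',225,150,200,155,4,'pics/c3.png')"
```

```text
t 0.1 shift [ 0.4206 -0.4167  0.0311] turn [-1.600e-03  5.000e-04  5.108e-01] | pos [ 0.2656 -0.6199  0.2304] q7 -0.08 F [-0.4 -0.1 -0.1] g 0.999 0.0
```

View pics/c3.png

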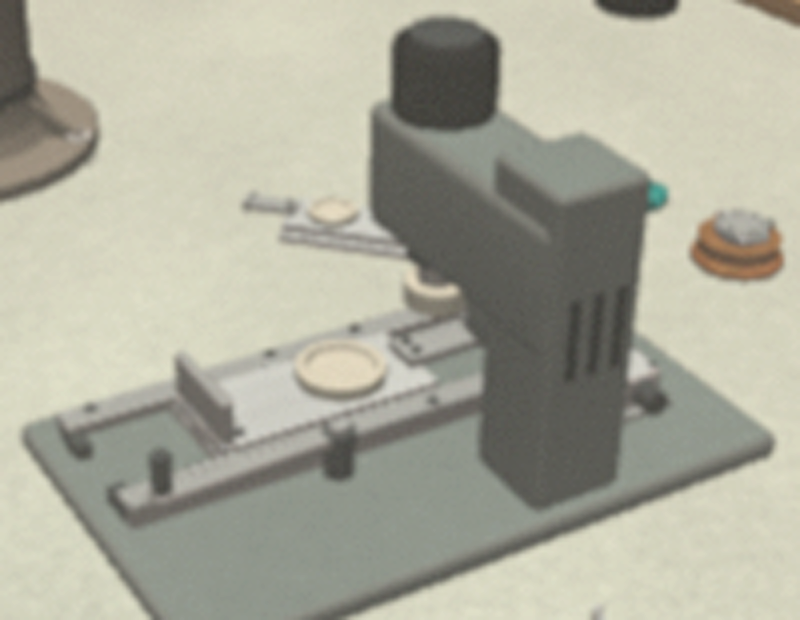

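c1: press with the nest at crop (409,382), end plate at (578,400), shaft (488,275) and pin (696,285). c2: watch at (190,197), crown to the upper left. c3: end plate top edge from (180,356) to (233,408), keeper open beside the track. I start towards the plate.

```bash
python3 -m jog '[{"x":0.42,"y":-0.417,"z":0.03,"az":0.511},{"x":0.42,"y":-0.417,"z":0.03,"az":0.511},{"x":0.42,"y":-0.417,"z":0.03,"az":0.511},{"x":0.42,"y":-0.417,"z":0.03,"az":0.511},{"x":0.42,"y":-0.417,"z":0.03,"az":0.511},{"x":0.42,"y":-0.417,"z":0.03,"az":0.511},{"x":0.42,"y":-0.417,"z":0.03,"az":0.511},{"x":0.42,"y":-0.417,"z":0.03,"az":0.511},{"x":0.42,"y":-0.417,"z":0.03,"az":0.511},{"x":0.42,"y":-0.417,"z":0.03,"az":0.511},{"x":0.42,"y":-0.417,"z":0.03,"az":0.511},{"x":0.42,"y":-0.417,"z":0.03,"az":0.511}]' 0.6 30
python3 - <<'E'
from h import *
def c3(a,b,z): return w("scene",(225+(a+.5)/4-.5,150+(b+.5)/4-.5),z)
loc=lambda A:np.array([[c_,s_],[-s_,c_]])@(A[:2]-o2[:2])*1e3
for n,q in dict(a=(180,355,.066),b=(234,408,.066),nest=(341,367,.046),pin=(160,455,.074),watch=(745,225,.0315)).items(): print(n,c3(*q).round(4),loc(c3(*q)).round(1))
go(P(0,-157.4),.1,-.106)
E
```

```text
a [ 0.4614 -0.0702  0.066 ] [ -26.6 -159.2]
b [ 0.5253 -0.0749  0.066 ] [  37.4 -157.1]
nest [0.502  0.0166 0.046 ] [  4.6 -68.6]
pin [ 0.5489 -0.137   0.074 ] [  67.4 -216.4]
watch [0.5034 0.3709 0.0315] [-31.5 283.9]
t 0.1 shift [ 0.4206 -0.4165  0.1311] turn [-1.600e-03  5.000e-04  5.108e-01] | pos [ 0.2656 -0.6199  0.2304] q7 -0.08 F [-0.4 -0.1 -0.1] g 0.999 0.0validation failed for argument at $[0]...
```

```bash
python3 -m jog '[{"x":0.42,"y":-0.417,"z":0.03,"ax":0,"ay":0,"az":0.511},{"x":0.42,"y":-0.417,"z":0.03,"ax":0,"ay":0,"az":0.511},{"x":0.42,"y":-0.417,"z":0.03,"ax":0,"ay":0,"az":0.511},{"x":0.42,"y":-0.417,"z":0.03,"ax":0,"ay":0,"az":0.511},{"x":0.42,"y":-0.417,"z":0.03,"ax":0,"ay":0,"az":0.511},{"x":0.42,"y":-0.417,"z":0.03,"ax":0,"ay":0,"az":0.511},{"x":0.42,"y":-0.417,"z":0.03,"ax":0,"ay":0,"az":0.511},{"x":0.42,"y":-0.417,"z":0.03,"ax":0,"ay":0,"az":0.511},{"x":0.42,"y":-0.417,"z":0.03,"ax":0,"ay":0,"az":0.511},{"x":0.42,"y":-0.417,"z":0.03,"ax":0,"ay":0,"az":0.511},{"x":0.42,"y":-0.417,"z":0.03,"ax":0,"ay":0,"az":0.511},{"x":0.42,"y":-0.417,"z":0.03,"ax":0,"ay":0,"az":0.511}]' 0.6 30
python3 -c "
from h import *
go(P(0,-157.4),.1,-.106)"
```

```text
t: 1.3
eef_pos: [0.4881, -0.069, 0.2012]
tool_rot: [-0.0, 0.999, -0.052, 0.0]
contact_force: [0.6, -0.1, -0.1]
gripper_width: 0.599
grasp_force: 0.0
t 1.3 shift [0.0002 0.0023 0.1012] turn [-0.0004  0.      0.0012] | pos [ 0.4881 -0.069   0.2012] q7 -1.71 F [ 0.6 -0.1 -0.1] g 0.599 0.0
```

```bash
python3 -m jog '[{"x":0,"y":0.0025,"z":0.05,"ax":0,"ay":0,"az":0},{"x":0,"y":0.0025,"z":0.1,"ax":0,"ay":0,"az":0},{"x":0,"y":0.0025,"z":0.13,"ax":0,"ay":0,"az":0},{"x":0,"y":0.0025,"z":0.15,"ax":0,"ay":0,"az":0},{"x":0,"y":0.0025,"z":0.157,"ax":0,"ay":0,"az":0},{"x":0,"y":0.0025,"z":0.157,"ax":0,"ay":0,"az":0}]'
python3 -m jog '[{"x":0,"y":0,"z":0,"ax":0,"ay":0,"az":0},{"x":0,"y":0,"z":0,"ax":0,"ay":0,"az":0},{"x":0,"y":0,"z":0,"ax":0,"ay":0,"az":0},{"x":0,"y":0,"z":0,"ax":0,"ay":0,"az":0},{"x":0,"y":0,"z":0,"ax":0,"ay":0,"az":0},{"x":0,"y":0,"z":0,"ax":0,"ay":0,"az":0}]' 0 30
```

```text
t: 1.9
eef_pos: [0.4868, -0.0741, 0.0436]
tool_rot: [-0.0, 0.999, -0.053, -0.001]
contact_force: [-0.8, -0.6, 0.5]
gripper_width: 0.601
grasp_force: 0.0
t: 2.5
eef_pos: [0.4885, -0.0741, 0.0455]
tool_rot: [-0.0, 0.999, -0.053, 0.001]
contact_force: [-0.2, 1.3, 7.1]
gripper_width: 0.084
grasp_force: 31.5
```

```bash
python3 -m jog '[{"x":0,"y":0.01,"z":0,"ax":0,"ay":0,"az":0},{"x":0,"y":0.02,"z":0,"ax":0,"ay":0,"az":0},{"x":0,"y":0.03,"z":0,"ax":0,"ay":0,"az":0},{"x":0,"y":0.04,"z":0,"ax":0,"ay":0,"az":0},{"x":0,"y":0.048,"z":0,"ax":0,"ay":0,"az":0},{"x":0,"y":0.054,"z":0,"ax":0,"ay":0,"az":0},{"x":0,"y":0.058,"z":0,"ax":0,"ay":0,"az":0},{"x":0,"y":0.06,"z":0,"ax":0,"ay":0,"az":0},{"x":0,"y":0.062,"z":0,"ax":0,"ay":0,"az":0},{"x":0,"y":0.063,"z":0,"ax":0,"ay":0,"az":0}]'
python3 -c "
from h import *
go(P(0,-216),.1,-.106)"
```

```text
t: 3.5
eef_pos: [0.4829, -0.1312, 0.0455]
tool_rot: [-0.003, 0.999, -0.051, 0.002]
contact_force: [0.5, 19.4, 8.6]
gripper_width: 0.088
grasp_force: 32.0
t 3.5 shift [-0.001  -0.0019 -0.0545] turn [-0.0059 -0.0028  0.0035] | pos [ 0.4829 -0.1312  0.0455] q7 -1.65 F [ 0.5 19.4  8.6] g 0.088 32.0
```

```bash
python3 -m jog '[{"x":0,"y":-0.004,"z":0,"ax":0,"ay":0,"az":0},{"x":0,"y":-0.004,"z":0,"ax":0,"ay":0,"az":0},{"x":0,"y":-0.004,"z":0,"ax":0,"ay":0,"az":0},{"x":0,"y":-0.004,"z":-0.03,"ax":0,"ay":0,"az":0},{"x":0,"y":-0.004,"z":-0.08,"ax":0,"ay":0,"az":0},{"x":0,"y":-0.004,"z":-0.13,"ax":0,"ay":0,"az":0},{"x":0,"y":-0.004,"z":-0.18,"ax":0,"ay":0,"az":0},{"x":0,"y":-0.004,"z":-0.23,"ax":0,"ay":0,"az":0},{"x":0,"y":-0.004,"z":-0.28,"ax":0,"ay":0,"az":0},{"x":0,"y":-0.004,"z":-0.29,"ax":0,"ay":0,"az":0}]' 0.6
python3 -c "
from h import *
go([.497,.3735],.335,1.14)"
```

```text
t: 4.5
eef_pos: [0.4835, -0.1341, 0.3407]
tool_rot: [0.001, 0.999, -0.054, 0.005]
contact_force: [-0.1, 0.5, -0.8]
gripper_width: 0.598
grasp_force: 0.0
t 4.5 shift [-0.0413 -0.5061  0.0045] turn [ 0.0077 -0.0081 -1.2479] | pos [ 0.4835 -0.1341  0.3407] q7 -1.55 F [-0.1  0.5 -0.8] g 0.598 0.0
```

```bash
python3 -m jog '[{"x":-0.041,"y":-0.506,"z":0,"ax":0,"ay":0,"az":-1.248},{"x":-0.041,"y":-0.506,"z":0,"ax":0,"ay":0,"az":-1.248},{"x":-0.041,"y":-0.506,"z":0,"ax":0,"ay":0,"az":-1.248},{"x":-0.041,"y":-0.506,"z":0,"ax":0,"ay":0,"az":-1.248},{"x":-0.041,"y":-0.506,"z":0,"ax":0,"ay":0,"az":-1.248},{"x":-0.041,"y":-0.506,"z":0,"ax":0,"ay":0,"az":-1.248},{"x":-0.041,"y":-0.506,"z":0,"ax":0,"ay":0,"az":-1.248},{"x":-0.041,"y":-0.506,"z":0,"ax":0,"ay":0,"az":-1.248},{"x":-0.041,"y":-0.506,"z":0,"ax":0,"ay":0,"az":-1.248},{"x":-0.041,"y":-0.506,"z":0,"ax":0,"ay":0,"az":-1.248},{"x":-0.041,"y":-0.506,"z":0,"ax":0,"ay":0,"az":-1.248},{"x":-0.041,"y":-0.506,"z":0,"ax":0,"ay":0,"az":-1.248}]' 0.85
python3 - <<'E'
from h import *
go([.497,.3735],.023,1.14)
im=read_camera("top"); cv2.imwrite("pics/top1.png",im[:,:,::-1])
a=im[170:310,210:410,::-1]; b=im[200:340,100:300,::-1]
o=np.vstack([cv2.resize(q,None,fx=4,fy=4,interpolation=cv2.INTER_CUBIC) for q in(a,)])
cv2.imwrite("pics/c4.png",cv2.convertScaleAbs(o,alpha=1.5,beta=10))
E
```

```text
t: 5.7
eef_pos: [0.4933, 0.3759, 0.3329]
tool_rot: [-0.0, 0.841, 0.542, -0.001]
contact_force: [0.1, 0.1, -0.4]
gripper_width: 0.847
grasp_force: 0.0
t 5.7 shift [-2.000e-04  4.800e-03  3.099e-01] turn [-0.0016  0.0013  0.0045] | pos [0.4933 0.3759 0.3329] q7 -1.36 F [ 0.1  0.1 -0.4] g 0.847 0.0
```

View pics/c4.png

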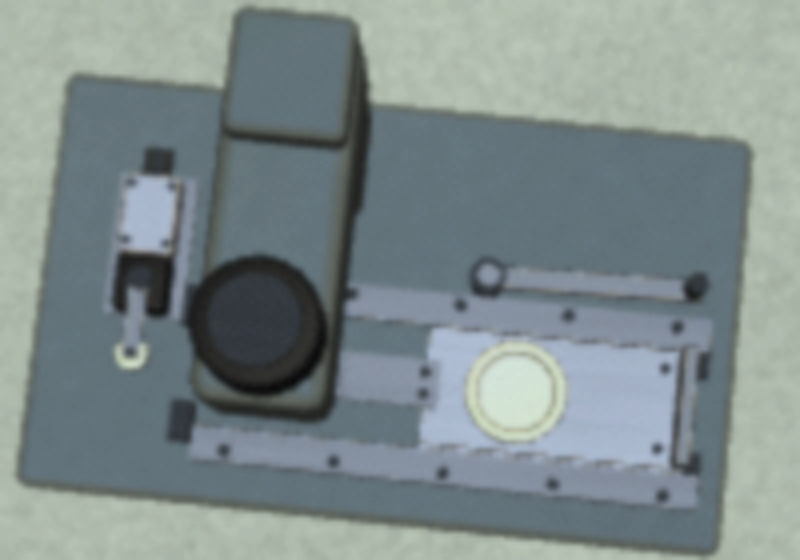

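The carriage is out on its stops; nest cup centre at crop (516,391). Next I descend on the watch.

```bash
python3 -m jog '[{"x":0,"y":0.004,"z":0.05,"ax":0,"ay":0,"az":0.004},{"x":0,"y":0.004,"z":0.1,"ax":0,"ay":0,"az":0.004},{"x":0,"y":0.004,"z":0.15,"ax":0,"ay":0,"az":0.004},{"x":0,"y":0.004,"z":0.2,"ax":0,"ay":0,"az":0.004},{"x":0,"y":0.004,"z":0.24,"ax":0,"ay":0,"az":0.004},{"x":0,"y":0.004,"z":0.265,"ax":0,"ay":0,"az":0.004},{"x":0,"y":0.004,"z":0.28,"ax":0,"ay":0,"az":0.004},{"x":0,"y":0.004,"z":0.29,"ax":0,"ay":0,"az":0.004},{"x":0,"y":0.004,"z":0.29,"ax":0,"ay":0,"az":0.004}]'
python3 - <<'E'
from h import *
go([.497,.3735],.0215,1.14)
q=w("top",(210+517/4-.5,170+392/4-.5),.046); print("nest",q, np.array([[c_,s_],[-s_,c_]])@(q[:2]-o2[:2])*1e3)
ims=[read_camera("scene")[170:260,350:470,::-1],read_camera("top")[235:315,110:230,::-1]]
o=np.vstack([cv2.resize(q,None,fx=4,fy=4,interpolation=cv2.INTER_CUBIC) for q in ims])[:600]
cv2.imwrite("pics/c5.png",cv2.convertScaleAbs(o,alpha=1.5,beta=10))
E
```

```text
t: 6.65
eef_pos: [0.4981, 0.3717, 0.044]
tool_rot: [0.0, 0.843, 0.538, -0.0]
contact_force: [-0.7, -0.0, 0.3]
gripper_width: 0.851
grasp_force: 0.0
t 6.65 shift [ 0.0011 -0.0018  0.0225] turn [ 0.0003  0.001  -0.0035] | pos [0.4981 0.3717 0.044 ] q7 -1.53 F [-0.7 -0.   0.3] g 0.851 0.0
nest [ 0.49277804 -0.03904151  0.046     ] [   1.2771714  -124.88330632]
```

View pics/c5.png

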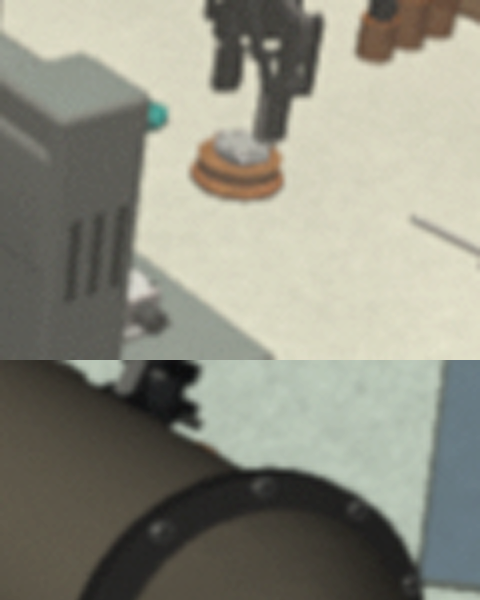

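Fingers straddle the watch on the stand. Lower and grip.

```bash
python3 -m jog '[{"x":0.001,"y":-0.002,"z":0.012,"ax":0,"ay":0,"az":0},{"x":0.001,"y":-0.002,"z":0.022,"ax":0,"ay":0,"az":0},{"x":0.001,"y":-0.002,"z":0.022,"ax":0,"ay":0,"az":0}]'
python3 -m jog '[{"x":0,"y":0,"z":0,"ax":0,"ay":0,"az":0},{"x":0,"y":0,"z":0,"ax":0,"ay":0,"az":0},{"x":0,"y":0,"z":0,"ax":0,"ay":0,"az":0},{"x":0,"y":0,"z":0,"ax":0,"ay":0,"az":0},{"x":0,"y":0,"z":0,"ax":0,"ay":0,"az":0},{"x":0,"y":0,"z":0,"ax":0,"ay":0,"az":0}]' 0 25
python3 -c "
from h import *
go([.497,.3735],.0215,1.14)"
```

```text
t: 7.05
eef_pos: [0.4954, 0.3739, 0.0208]
tool_rot: [0.0, 0.842, 0.539, -0.001]
contact_force: [-0.2, -1.1, 0.0]
gripper_width: 0.851
grasp_force: 0.0
t: 7.65
eef_pos: [0.4965, 0.3749, 0.0228]
tool_rot: [-0.0, 0.843, 0.539, 0.0]
contact_force: [-1.8, -0.7, 4.4]
gripper_width: 0.524
grasp_force: 25.4
t 7.65 shift [-0.001   0.0011  0.0013] turn [ 0.0003 -0.0005 -0.0023] | pos [0.4965 0.3749 0.0228] q7 -1.55 F [-1.8 -0.7  4.4] g 0.524 25.4
```

```bash
python3 -m jog '[{"x":0,"y":0,"z":-0.01,"ax":0,"ay":0,"az":0},{"x":0,"y":0,"z":-0.03,"ax":0,"ay":0,"az":0},{"x":0,"y":0,"z":-0.08,"ax":0,"ay":0,"az":0},{"x":0,"y":0,"z":-0.13,"ax":0,"ay":0,"az":0},{"x":0,"y":0,"z":-0.18,"ax":0,"ay":0,"az":0},{"x":0,"y":0,"z":-0.23,"ax":0,"ay":0,"az":0},{"x":0,"y":0,"z":-0.28,"ax":0,"ay":0,"az":0},{"x":0,"y":0,"z":-0.32,"ax":0,"ay":0,"az":0},{"x":0,"y":0,"z":-0.32,"ax":0,"ay":0,"az":0}]'
python3 - <<'E'
from h import *
go([.4923,-.0395],.34,1.465)
im=read_camera("scene")[:,:,::-1]; cv2.imwrite("pics/s2.png",im)
u,v=p("scene",get_obs()["eef_pos"]).astype(int); print(u,v)
crop("pics/s2.png",max(u-60,0),max(v-60,0),120,120,4,"pics/c6.png")
E
```

```text
t: 8.55
eef_pos: [0.4977, 0.377, 0.3497]
tool_rot: [-0.001, 0.842, 0.539, 0.006]
contact_force: [-0.2, 0.4, 0.1]
gripper_width: 0.525
grasp_force: 25.9
t 8.55 shift [-0.3804  0.1698  0.0066] turn [ 0.0065 -0.0094 -0.3271] | pos [0.4977 0.377  0.3497] q7 -1.36 F [-0.2  0.4  0.1] g 0.525 25.9
426 92
```

View pics/c6.png

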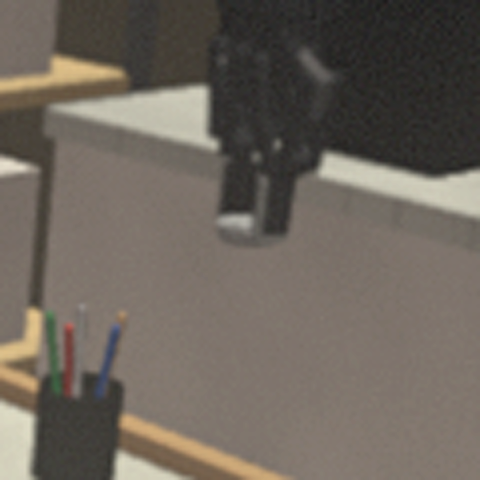

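Watch is held level between the fingers (crop (250,230)). Carry it over the nest.

```bash
python3 -m jog '[{"x":-0.38,"y":0.17,"z":0.003,"ax":0,"ay":0,"az":-0.327},{"x":-0.38,"y":0.17,"z":0.003,"ax":0,"ay":0,"az":-0.327},{"x":-0.38,"y":0.17,"z":0.003,"ax":0,"ay":0,"az":-0.327},{"x":-0.38,"y":0.17,"z":0.003,"ax":0,"ay":0,"az":-0.327},{"x":-0.38,"y":0.17,"z":0.003,"ax":0,"ay":0,"az":-0.327},{"x":-0.38,"y":0.17,"z":0.003,"ax":0,"ay":0,"az":-0.327},{"x":-0.38,"y":0.17,"z":0.003,"ax":0,"ay":0,"az":-0.327},{"x":-0.38,"y":0.17,"z":0.003,"ax":0,"ay":0,"az":-0.327},{"x":-0.38,"y":0.17,"z":0.003,"ax":0,"ay":0,"az":-0.327},{"x":-0.38,"y":0.17,"z":0.003,"ax":0,"ay":0,"az":-0.327},{"x":-0.38,"y":0.17,"z":0.003,"ax":0,"ay":0,"az":-0.327},{"x":-0.38,"y":0.17,"z":0.003,"ax":0,"ay":0,"az":-0.327}]'
python3 -c "
from h import *
go([.4926,-.038],.08,1.465)"
```

```text
t: 9.8
eef_pos: [0.4908, -0.0399, 0.3387]
tool_rot: [-0.001, 0.743, 0.67, -0.0]
contact_force: [0.6, 0.9, -1.1]
gripper_width: 0.524
grasp_force: 25.9
t 9.8 shift [0.002  0.0019 0.2587] turn [-0.0011 -0.0005  0.0023] | pos [ 0.4908 -0.0399  0.3387] q7 -0.2 F [ 0.6  0.9 -1.1] g 0.524 25.9
```

```bash
python3 -m jog '[{"x":0.002,"y":0.002,"z":0.045,"ax":0,"ay":0,"az":0},{"x":0.002,"y":0.002,"z":0.09,"ax":0,"ay":0,"az":0},{"x":0.002,"y":0.002,"z":0.135,"ax":0,"ay":0,"az":0},{"x":0.002,"y":0.002,"z":0.18,"ax":0,"ay":0,"az":0},{"x":0.002,"y":0.002,"z":0.22,"ax":0,"ay":0,"az":0},{"x":0.002,"y":0.002,"z":0.25,"ax":0,"ay":0,"az":0},{"x":0.002,"y":0.002,"z":0.265,"ax":0,"ay":0,"az":0},{"x":0.002,"y":0.002,"z":0.27,"ax":0,"ay":0,"az":0},{"x":0.002,"y":0.002,"z":0.27,"ax":0,"ay":0,"az":0},{"x":0.002,"y":0.002,"z":0.27,"ax":0,"ay":0,"az":0}]'
python3 - <<'E'
from h import *
go([.4926,-.038],.0455,1.465)
im=read_camera("scene")[:,:,::-1]; cv2.imwrite("pics/s3.png",im)
crop("pics/s3.png",250,190,120,100,5,"pics/c7.png")
E
```

```text
t: 10.8
eef_pos: [0.4942, -0.0391, 0.0702]
tool_rot: [0.0, 0.743, 0.669, 0.001]
contact_force: [0.2, -0.3, -1.6]
gripper_width: 0.524
grasp_force: 25.9
t 10.8 shift [ 0.0009 -0.0017  0.0247] turn [ 0.0016 -0.0004  0.0008] | pos [ 0.4942 -0.0391  0.0702] q7 -0.42 F [ 0.2 -0.3 -1.6] g 0.524 25.9
```

View pics/c7.png

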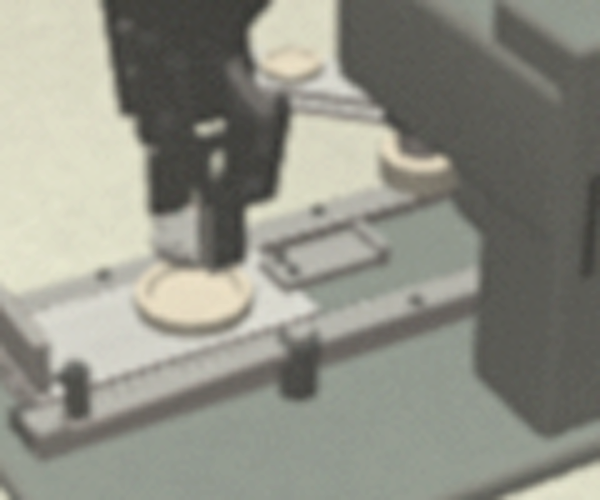

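Watch hangs right above the nest cup (crop (194,296)). Lower it in.

```bash
python3 -m jog '[{"x":0.001,"y":-0.0015,"z":0.01,"ax":0,"ay":0,"az":0},{"x":0.001,"y":-0.0015,"z":0.018,"ax":0,"ay":0,"az":0},{"x":0.001,"y":-0.0015,"z":0.022,"ax":0,"ay":0,"az":0},{"x":0.001,"y":-0.0015,"z":0.024,"ax":0,"ay":0,"az":0},{"x":0.001,"y":-0.0015,"z":0.0245,"ax":0,"ay":0,"az":0},{"x":0.001,"y":-0.0015,"z":0.0245,"ax":0,"ay":0,"az":0}]'
python3 -c "
from h import *
go([.4926,-.038],.0455,1.465)"
```

```text
t: 11.45
eef_pos: [0.4918, -0.0387, 0.0448]
tool_rot: [-0.0, 0.744, 0.669, -0.0]
contact_force: [-0.3, -0.2, -1.4]
gripper_width: 0.523
grasp_force: 26.0
t 11.45 shift [ 0.0007  0.0007 -0.0007] turn [-0.0003  0.0001 -0.0002] | pos [ 0.4918 -0.0387  0.0448] q7 -0.45 F [-0.3 -0.2 -1.4] g 0.523 26.0
```

```bash
python3 -m jog '[{"x":0,"y":0,"z":0.001,"ax":0,"ay":0,"az":0},{"x":0,"y":0,"z":0.001,"ax":0,"ay":0,"az":0}]'
python3 -m jog '[{"x":0,"y":0,"z":0,"ax":0,"ay":0,"az":0},{"x":0,"y":0,"z":0,"ax":0,"ay":0,"az":0},{"x":0,"y":0,"z":0,"ax":0,"ay":0,"az":0},{"x":0,"y":0,"z":-0.01,"ax":0,"ay":0,"az":0},{"x":0,"y":0,"z":-0.05,"ax":0,"ay":0,"az":0},{"x":0,"y":0,"z":-0.1,"ax":0,"ay":0,"az":0},{"x":0,"y":0,"z":-0.15,"ax":0,"ay":0,"az":0},{"x":-0.05,"y":0,"z":-0.2,"ax":0,"ay":0,"az":0},{"x":-0.1,"y":0,"z":-0.2,"ax":0,"ay":0,"az":0},{"x":-0.15,"y":0,"z":-0.2,"ax":0,"ay":0,"az":0},{"x":-0.2,"y":0,"z":-0.2,"ax":0,"ay":0,"az":0}]' 0.8
python3 - <<'E'
from h import *
go(P(0,-240),.15,1.465)
im=[read_camera("top")[195:315,270:400,::-1],read_camera("scene")[190:290,230:360,::-1]]
o=[cv2.resize(im[0],None,fx=3,fy=3,interpolation=2),cv2.resize(im[1][:,:],None,fx=3,fy=3,interpolation=2)]
o[1]=cv2.copyMakeBorder(o[1],0,60,0,0,0); cv2.imwrite("pics/c8.png",cv2.convertScaleAbs(np.hstack(o),alpha=1.5,beta=10))
E
```

```text
t: 11.65
eef_pos: [0.492, -0.0387, 0.0445]
tool_rot: [0.0, 0.744, 0.669, -0.0]
contact_force: [-4.1, -0.0, 10.5]
gripper_width: 0.522
grasp_force: 26.9
t: 12.75
eef_pos: [0.4725, -0.2235, 0.2456]
tool_rot: [0.001, 0.743, 0.669, 0.001]
contact_force: [0.8, 0.5, 0.4]
gripper_width: 0.799
grasp_force: 0.0
t 12.75 shift [ 0.0705 -0.0008  0.0955] turn [0.0028 0.001  0.0006] | pos [ 0.4725 -0.2235  0.2456] q7 0.12 F [0.8 0.5 0.4] g 0.799 0.0
```

View pics/c8.png

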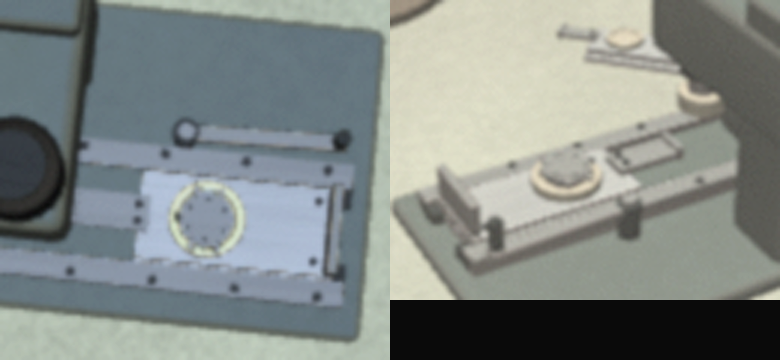

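Watch lies centred and level in the nest (left view (208,218), right view (567,168)). Now move behind the end plate, fingers shut.

```bash
python3 -c "
from h import *
go(P(0,-255),.15,-.106)"
python3 -m jog '[{"x":-0.045,"y":0,"z":0.0,"ax":0,"ay":0,"az":0.15},{"x":-0.045,"y":0,"z":0.02,"ax":0,"ay":0,"az":0.3},{"x":-0.045,"y":0,"z":0.05,"ax":0,"ay":0,"az":0.45},{"x":-0.045,"y":0,"z":0.08,"ax":0,"ay":0,"az":0.6},{"x":-0.045,"y":0,"z":0.095,"ax":0,"ay":0,"az":0.75},{"x":-0.045,"y":0,"z":0.095,"ax":0,"ay":0,"az":0.9},{"x":-0.045,"y":0,"z":0.095,"ax":0,"ay":0,"az":1.05},{"x":-0.045,"y":0,"z":0.095,"ax":0,"ay":0,"az":1.2},{"x":-0.045,"y":0,"z":0.095,"ax":0,"ay":0,"az":1.35},{"x":-0.045,"y":0,"z":0.095,"ax":0,"ay":0,"az":1.5},{"x":-0.045,"y":0,"z":0.095,"ax":0,"ay":0,"az":1.571},{"x":-0.045,"y":0,"z":0.095,"ax":0,"ay":0,"az":1.571}]' 0 30
python3 -c "
from h import *
go(P(0,-255),.046,-.106)"
```

```text
t 12.85 shift [0.0621 0.0002 0.0941] turn [0.0029 0.0023 1.5596] | pos [ 0.4703 -0.2296  0.2443] q7 0.12 F [ 0.3  0.1 -0.3] g 0.802 0.0
t: 14.05
eef_pos: [0.468, -0.2657, 0.149]
tool_rot: [-0.0, 0.999, -0.053, 0.0]
contact_force: [0.3, 0.4, 0.3]
gripper_width: 0.0
grasp_force: 0.0
t 14.05 shift [-0.0006 -0.0978  0.1031] turn [-0.0004 -0.0004  0.    ] | pos [ 0.468  -0.2657  0.149 ] q7 -1.3 F [0.3 0.4 0.3] g 0.0 0.0
```

```bash
python3 -m jog '[{"x":-0.001,"y":-0.04,"z":0,"ax":0.1,"ay":0,"az":0},{"x":-0.001,"y":-0.08,"z":0.02,"ax":0.2,"ay":0,"az":0},{"x":-0.001,"y":-0.094,"z":0.06,"ax":0.2,"ay":0,"az":0},{"x":-0.001,"y":-0.094,"z":0.09,"ax":0.2,"ay":0,"az":0},{"x":-0.001,"y":-0.094,"z":0.102,"ax":0.2,"ay":0,"az":0},{"x":-0.001,"y":-0.094,"z":0.102,"ax":0.2,"ay":0,"az":0}]'
python3 -c "
from h import *
go(P(0,-109),.046,-.106)"
```

```text
t: 14.65
eef_pos: [0.4758, -0.1725, 0.0456]
tool_rot: [-0.1, 0.994, -0.052, 0.004]
contact_force: [0.5, -0.2, 1.3]
gripper_width: -0.001
grasp_force: 0.0
t 14.65 shift [ 0.0016 -0.1474  0.0296] turn [-0.2011  0.0026  0.0006] | pos [ 0.4758 -0.1725  0.0456] q7 -1.18 F [ 0.5 -0.2  1.3] g -0.001 0.0
```

```bash
python3 -m jog '[{"x":0,"y":-0.012,"z":0.0024,"ax":0,"ay":0,"az":0},{"x":0,"y":-0.020,"z":0.004,"ax":0,"ay":0,"az":0},{"x":0,"y":-0.025,"z":0.005,"ax":0,"ay":0,"az":0},{"x":0,"y":-0.032,"z":0.0064,"ax":0,"ay":0,"az":0},{"x":0,"y":-0.04,"z":0.008,"ax":0,"ay":0,"az":0},{"x":0.0005,"y":-0.05,"z":0.01,"ax":0,"ay":0,"az":0},{"x":0.0005,"y":-0.06,"z":0.012,"ax":0,"ay":0,"az":0},{"x":0.0005,"y":-0.07,"z":0.014,"ax":0,"ay":0,"az":0},{"x":0.001,"y":-0.08,"z":0.016,"ax":0,"ay":0,"az":0},{"x":0.001,"y":-0.09,"z":0.018,"ax":0,"ay":0,"az":0},{"x":0.001,"y":-0.10,"z":0.02,"ax":0,"ay":0,"az":0},{"x":0.001,"y":-0.11,"z":0.022,"ax":0,"ay":0,"az":0}]'
python3 -c "
from h import *
go(P(0,-109),.046,-.106)"
```

```text
t: 15.85
eef_pos: [0.4903, -0.0623, 0.0476]
tool_rot: [-0.099, 0.994, -0.053, 0.006]
contact_force: [-0.5, -3.9, 3.5]
gripper_width: -0.0
grasp_force: 2.6
t 15.85 shift [-0.0014 -0.0382  0.0093] turn [-0.1984 -0.0023 -0.0015] | pos [ 0.4903 -0.0623  0.0476] q7 -1.38 F [-0.5 -3.9  3.5] g -0.0 2.6
```

```bash
python3 -m jog '[{"x":-0.0005,"y":-0.008,"z":0.0018,"ax":0,"ay":0,"az":0},{"x":-0.0005,"y":-0.016,"z":0.0035,"ax":0,"ay":0,"az":0},{"x":-0.001,"y":-0.022,"z":0.005,"ax":0,"ay":0,"az":0},{"x":-0.001,"y":-0.027,"z":0.006,"ax":0,"ay":0,"az":0},{"x":-0.001,"y":-0.031,"z":0.007,"ax":0,"ay":0,"az":0},{"x":-0.001,"y":-0.034,"z":0.0075,"ax":0,"ay":0,"az":0},{"x":-0.001,"y":-0.037,"z":0.008,"ax":0,"ay":0,"az":0},{"x":-0.001,"y":-0.037,"z":0.008,"ax":0,"ay":0,"az":0}]'
python3 -c "
from h import *
go(P(0,-109),.046,-.106)"
```

```text
t: 16.65
eef_pos: [0.4926, -0.024, 0.0465]
tool_rot: [-0.099, 0.994, -0.053, 0.005]
contact_force: [-0.6, -4.9, 2.3]
gripper_width: -0.003
grasp_force: 2.3
t 16.65 shift [ 0.0005 -0.0009  0.0007] turn [-0.1992 -0.0003 -0.0007] | pos [ 0.4926 -0.024   0.0465] q7 -1.45 F [-0.6 -4.9  2.3] g -0.003 2.3
```

Still only friction force; push on to the stop.

```bash
python3 -m jog '[{"x":0,"y":-0.002,"z":0.0004,"ax":0,"ay":0,"az":0},{"x":0,"y":-0.003,"z":0.0006,"ax":0,"ay":0,"az":0},{"x":0,"y":-0.004,"z":0.0008,"ax":0,"ay":0,"az":0},{"x":0,"y":-0.004,"z":0.0008,"ax":0,"ay":0,"az":0}]'
python3 -c "
from h import *
go(P(0,-109),.046,-.106)"
```

```text
t: 17.05
eef_pos: [0.4929, -0.0212, 0.0465]
tool_rot: [-0.099, 0.994, -0.054, 0.005]
contact_force: [-2.2, -9.0, 4.3]
gripper_width: -0.001
grasp_force: 4.2
t 17.05 shift [0.0005 0.0019 0.0002] turn [-0.1982 -0.0005 -0.0018] | pos [ 0.4929 -0.0212  0.0465] q7 -1.46 F [-2.2 -9.   4.3] g -0.001 4.2
```

```bash
python3 -m jog '[{"x":0,"y":-0.0015,"z":0.0003,"ax":0,"ay":0,"az":0},{"x":0,"y":-0.003,"z":0.0006,"ax":0,"ay":0,"az":0},{"x":0,"y":-0.003,"z":0.0006,"ax":0,"ay":0,"az":0}]'
python3 - <<'E'
from h import *
go(P(0,-109),.046,-.106)
im=[read_camera("top")[195:315,210:340,::-1],read_camera("scene")[150:270,270:400,::-1]]
cv2.imwrite("pics/c9.png",cv2.convertScaleAbs(cv2.resize(np.hstack(im),None,fx=3,fy=3,interpolation=2),alpha=1.5,beta=10))
E
```

```text
t: 17.35
eef_pos: [0.4933, -0.0209, 0.0465]
tool_rot: [-0.098, 0.994, -0.055, 0.006]
contact_force: [-2.8, -14.9, 6.8]
gripper_width: 0.002
grasp_force: 8.0
t 17.35 shift [0.0001 0.0023 0.0001] turn [-0.1957 -0.0016 -0.0042] | pos [ 0.4933 -0.0209  0.0465] q7 -1.47 F [ -2.8 -14.9   6.8] g 0.002 8.0
```

View pics/c9.png

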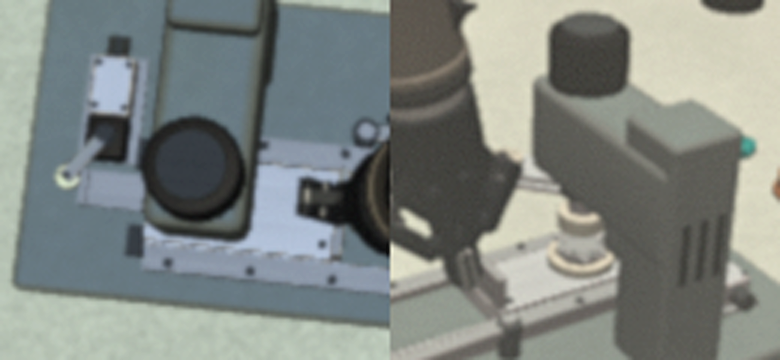

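Carriage is home against its stop, roller arm clearly swung over (left view, roller at (67,177)), watch under the die. Back off and go to the keeper pin.

```bash
python3 -m jog '[{"x":0,"y":0.02,"z":-0.004,"ax":0,"ay":0,"az":0},{"x":0,"y":0.06,"z":-0.012,"ax":0,"ay":0,"az":0},{"x":0,"y":0.1,"z":-0.05,"ax":0,"ay":0,"az":0},{"x":0,"y":0.14,"z":-0.09,"ax":-0.1,"ay":0,"az":0},{"x":0,"y":0.17,"z":-0.13,"ax":-0.2,"ay":0,"az":0},{"x":0,"y":0.17,"z":-0.13,"ax":-0.2,"ay":0,"az":0}]' 0.45 20
python3 -c "
from h import *
go(P(64,-215),.12,-.106)"
```

```text
t: 18.05
eef_pos: [0.4747, -0.2094, 0.1434]
tool_rot: [0.002, 0.999, -0.053, 0.003]
contact_force: [0.6, 0.5, -0.1]
gripper_width: 0.452
grasp_force: 0.0
t 18.05 shift [ 0.0625 -0.0813  0.0235] turn [ 0.0035 -0.0053 -0.0005] | pos [ 0.4747 -0.2094  0.1434] q7 -1.39 F [ 0.6  0.5 -0.1] g 0.452 0.0
```

```bash
python3 -m jog '[{"x":0.04,"y":-0.04,"z":0,"ax":0,"ay":0,"az":0},{"x":0.0625,"y":-0.081,"z":0,"ax":0,"ay":0,"az":0},{"x":0.0625,"y":-0.081,"z":0.02,"ax":0,"ay":0,"az":0},{"x":0.0625,"y":-0.081,"z":0.023,"ax":0,"ay":0,"az":0},{"x":0.0625,"y":-0.081,"z":0.023,"ax":0,"ay":0,"az":0}]'
python3 - <<'E'
from h import *
go(P(64,-215),.053,-.106)
im=[read_camera("top")[210:310,310:440,::-1],read_camera("scene")[180:280,220:350,::-1]]
cv2.imwrite("pics/c10.png",cv2.convertScaleAbs(cv2.resize(np.hstack(im),None,fx=3,fy=3,interpolation=2),alpha=1.5,beta=10))
E
```

```text
t: 18.55
eef_pos: [0.5419, -0.1337, 0.1157]
tool_rot: [-0.0, 0.999, -0.053, -0.002]
contact_force: [0.1, -0.5, 0.3]
gripper_width: 0.448
grasp_force: 0.0
t 18.55 shift [0.0041 0.0012 0.0627] turn [-0.0007  0.004  -0.0001] | pos [ 0.5419 -0.1337  0.1157] q7 -1.57 F [ 0.1 -0.5  0.3] g 0.448 0.0
```

View pics/c10.png

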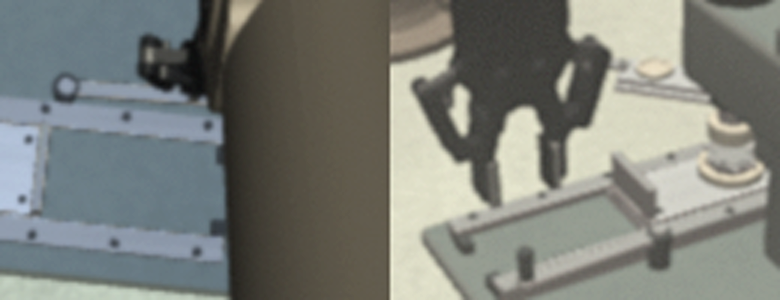

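I have already gone past the 10-picture limit (12 viewed), so I view no more and work from numbers. This last one shows the open fingers above the pin (right view (525,262)). Lower and grip it.

```bash
python3 -m jog '[{"x":0.003,"y":0.001,"z":0.03,"ax":0,"ay":0,"az":0},{"x":0.003,"y":0.001,"z":0.05,"ax":0,"ay":0,"az":0},{"x":0.003,"y":0.001,"z":0.06,"ax":0,"ay":0,"az":0},{"x":0.003,"y":0.001,"z":0.06,"ax":0,"ay":0,"az":0}]'
python3 -m jog '[{"x":0,"y":0,"z":0,"ax":0,"ay":0,"az":0},{"x":0,"y":0,"z":0,"ax":0,"ay":0,"az":0},{"x":0,"y":0,"z":0,"ax":0,"ay":0,"az":0},{"x":0,"y":0,"z":0,"ax":0,"ay":0,"az":0},{"x":0,"y":0,"z":0,"ax":0,"ay":0,"az":0}]' 0.05 20
python3 -c "
from h import *
go(P(64,-215),.055,-.106)
o=get_obs()['eef_pos'][:2]-o2[:2]; l=np.array([[c_,s_],[-s_,c_]])@o*1e3; print(l)
f0=np.arctan2(-(l[1]+103.5),-(l[0]-62)); print(f0, np.hypot(l[0]-62,l[1]+103.5))
n=12
for k in range(1,n+1):
    f=f0*(1-k/n); print(k,(-112*np.cos(f)+112*np.cos(f0)).round(1), (112*np.sin(f)-112*np.sin(f0)).round(1))
"
```

```text
t: 19.05
eef_pos: [0.5454, -0.1359, 0.0563]
tool_rot: [-0.0, 0.999, -0.054, -0.001]
contact_force: [0.8, 0.1, -0.2]
gripper_width: 0.448
grasp_force: 0.0
t: 19.55
eef_pos: [0.5473, -0.1371, 0.0583]
tool_rot: [0.001, 0.999, -0.054, 0.001]
contact_force: [-0.6, -5.8, 3.5]
gripper_width: 0.126
grasp_force: 22.4
t 19.55 shift [-0.0018 -0.0017  0.0033] turn [ 0.0017 -0.0023 -0.0017] | pos [ 0.5473 -0.1371  0.0583] q7 -1.58 F [-0.6 -5.8  3.5] g 0.126 22.4
[  65.8218361  -216.66981029]
1.604554306900119 113.23432515385714
1 -15.0 -0.5
2 -29.7 -3.0
3 -44.0 -7.4
4 -57.6 -13.7
5 -70.2 -21.8
6 -81.6 -31.4
7 -91.7 -42.5
8 -100.1 -54.8
9 -106.9 -68.2
10 -111.8 -82.3
11 -114.8 -97.0
12 -115.8 -111.9
```

```bash
python3 -m jog '[{"x":-0.015,"y":-0.0005,"z":0,"ax":0,"ay":0,"az":0},{"x":-0.03,"y":-0.003,"z":0,"ax":0,"ay":0,"az":0},{"x":-0.044,"y":-0.0075,"z":0,"ax":0,"ay":0,"az":0},{"x":-0.0575,"y":-0.0135,"z":0,"ax":0,"ay":0,"az":0},{"x":-0.07,"y":-0.022,"z":0,"ax":0,"ay":0,"az":0},{"x":-0.0815,"y":-0.0315,"z":0,"ax":0,"ay":0,"az":0},{"x":-0.0915,"y":-0.0425,"z":0,"ax":0,"ay":0,"az":0},{"x":-0.1,"y":-0.055,"z":0,"ax":0,"ay":0,"az":0},{"x":-0.107,"y":-0.068,"z":0,"ax":0,"ay":0,"az":0},{"x":-0.112,"y":-0.0825,"z":0,"ax":0,"ay":0,"az":0},{"x":-0.112,"y":-0.0825,"z":0,"ax":0,"ay":0,"az":0}]'
python3 -c "
from h import *
go(P(-50,-103.5),.055,-.106)"
```

```text
t: 20.65
eef_pos: [0.4432, -0.0395, 0.0576]
tool_rot: [-0.0, 0.999, -0.052, -0.0]
contact_force: [-4.0, 0.5, 6.0]
gripper_width: 0.126
grasp_force: 23.0
t 20.65 shift [-0.002  -0.0271  0.0026] turn [-0.0008  0.0008  0.0026] | pos [ 0.4432 -0.0395  0.0576] q7 -1.77 F [-4.   0.5  6. ] g 0.126 23.0
```

```bash
python3 -m jog '[{"x":-0.002,"y":-0.012,"z":0,"ax":0,"ay":0,"az":0},{"x":-0.003,"y":-0.02,"z":0,"ax":0,"ay":0,"az":0},{"x":-0.003,"y":-0.026,"z":0,"ax":0,"ay":0,"az":0},{"x":-0.003,"y":-0.029,"z":0,"ax":0,"ay":0,"az":0},{"x":-0.003,"y":-0.031,"z":0,"ax":0,"ay":0,"az":0},{"x":-0.003,"y":-0.031,"z":0,"ax":0,"ay":0,"az":0}]'
python3 -c "
from h import *
go(P(-50,-103.5),.055,-.106)"
```

```text
t: 21.25
eef_pos: [0.4441, -0.0129, 0.0575]
tool_rot: [0.001, 0.999, -0.054, -0.0]
contact_force: [-2.5, -7.5, 7.6]
gripper_width: 0.127
grasp_force: 23.3
t 21.25 shift [-0.0001 -0.0005  0.0025] turn [ 0.0024  0.0005 -0.0029] | pos [ 0.4441 -0.0129  0.0575] q7 -1.84 F [-2.5 -7.5  7.6] g 0.127 23.3
```

```bash
python3 -m jog '[{"x":0,"y":-0.0015,"z":0,"ax":0,"ay":0,"az":0},{"x":0,"y":-0.003,"z":0,"ax":0,"ay":0,"az":0},{"x":0,"y":-0.003,"z":0,"ax":0,"ay":0,"az":0}]'
python3 -c "
from h import *
go(P(-50,-103.5),.055,-.106)"
```

```text
t: 21.55
eef_pos: [0.444, -0.0125, 0.0574]
tool_rot: [0.002, 0.998, -0.055, -0.001]
contact_force: [-3.0, -16.3, 8.5]
gripper_width: 0.127
grasp_force: 23.5
t 21.55 shift [ 0.     -0.0002  0.0024] turn [ 0.005   0.0011 -0.005 ] | pos [ 0.444  -0.0125  0.0574] q7 -1.85 F [ -3.  -16.3   8.5] g 0.127 23.5
```

```bash
python3 -m jog '[{"x":0,"y":0.003,"z":0,"ax":0,"ay":0,"az":0},{"x":0,"y":0.003,"z":0,"ax":0,"ay":0,"az":0},{"x":0,"y":0.003,"z":0,"ax":0,"ay":0,"az":0},{"x":0,"y":0.003,"z":0,"ax":0,"ay":0,"az":0},{"x":0,"y":0.003,"z":-0.02,"ax":0,"ay":0,"az":0},{"x":0,"y":0.003,"z":-0.06,"ax":0,"ay":0,"az":0},{"x":0,"y":0.04,"z":-0.1,"ax":0,"ay":0,"az":0},{"x":0,"y":0.09,"z":-0.14,"ax":0,"ay":0,"az":0},{"x":0,"y":0.14,"z":-0.18,"ax":0,"ay":0,"az":0},{"x":0,"y":0.19,"z":-0.2,"ax":0,"ay":0,"az":0},{"x":0,"y":0.24,"z":-0.2,"ax":0,"ay":0,"az":0},{"x":0,"y":0.28,"z":-0.2,"ax":0,"ay":0,"az":0}]' 0.3
python3 - <<'E'
from h import *
go(P(0,-300),.3,-.106)
im=read_camera("top"); cv2.imwrite("pics/top9.png",im[:,:,::-1])
g=im.astype(float).mean(2)
# expected pixels at keeper shut: bar and pin; darkness of the pin, arm clear?
for n,A in dict(pin0=(-50,-103.5),off1=(-49,-115),off2=(-65,-103.5)).items():
    u=p("top",np.r_[P(*A),.074]); x,y=u.round().astype(int); print(n,u.round(1),g[y-4:y+5,x-4:x+5].round(0).min(), '\n',g[y-5:y+6,x-5:x+6].astype(int) if n=='pin0' else '')
# search roller (bright) position and its angle
q=im[225:300,215:255].astype(int); m=(q[:,:,0]>q[:,:,2]+12)&(q[:,:,0]>130); ys,xs=np.nonzero(m); print("roller px",xs.mean()+215,ys.mean()+225,len(xs))
r=w("top",(xs.mean()+215,ys.mean()+225),.046); print((np.array([[c_,s_],[-s_,c_]])@(r[:2]-o2[:2])*1e3).round(1))
E
```

```text
t: 22.75
eef_pos: [0.4179, -0.2648, 0.2568]
tool_rot: [0.0, 0.999, -0.052, 0.002]
contact_force: [1.0, -0.0, -0.2]
gripper_width: 0.298
grasp_force: 0.0
t 22.75 shift [ 0.0496 -0.0572 -0.043 ] turn [ 0.0007 -0.0035  0.0016] | pos [ 0.4179 -0.2648  0.2568] q7 -1.21 F [ 1.  -0.  -0.2] g 0.298 0.0
pin0 [326.8 289.3] 30.0 
 [[94 89 78 85 90 91 90 86 79 85 89]
 [92 87 77 85 87 87 90 91 89 91 93]
 [88 85 72 74 69 72 81 87 91 93 92]
 [81 82 60 47 43 46 57 75 89 92 92]
 [77 80 53 34 32 34 40 63 85 93 92]
 [84 80 49 32 31 32 35 53 83 92 92]
 [82 77 51 35 32 31 34 52 82 93 93]
 [63 60 51 36 30 32 38 55 79 86 86]
 [66 64 60 48 38 41 52 55 65 67 67]
 [69 68 67 63 61 54 56 61 66 66 67]
 [68 69 69 70 68 66 66 67 69 68 68]]
off1 [332.2 289.3] 34.0 
 
off2 [326.1 296.4] 39.0 
 
roller px nan nan 0
[nan nan]<stdin>:9: RuntimeWarning: Mean of empty slice.
  ret = ret.dtype.type(ret / rcount)
<stdin>:10: RuntimeWarning: Mean of empty slice.
```

Pin sits within 1 px of its shut position. Numeric check of the roller, carriage and bystanders.

Run:
```python
from h import *
a=cv2.imread("pics/top0.png"); b=cv2.imread("pics/top9.png")
for n,i in(("before",a),("now",b)):
    q=i[240:275,220:250].astype(int); m=q[:,:,1]+q[:,:,2]-q[:,:,0]; 
    s=cv2.GaussianBlur(m.astype(np.float32),(0,0),1.2); y,x=np.unravel_index(s.argmax(),s.shape); r=w("top",(x+220,y+240),.045)
    print(n,x+220,y+240,(np.array([[c_,s_],[-s_,c_]])@(r[:2]-o2[:2])*1e3).round(1))
d=cv2.absdiff(a,b).max(2)
for n,(x,y,X,Y) in dict(tray=(465,245,515,305),loupe=(470,180,505,212),driver=(122,150,152,220),decoyW=(135,300,165,330)).items():
    print(n,(d[y:Y,x:X]>35).sum())
```

```text
before 242 260 [-3.2 86. ]
now 230 255 [  5.1 113.4]
tray 1939
loupe 0
driver 0
decoyW 0
```

```bash
python3 -m jog '[{"x":0.1,"y":-0.12,"z":-0.05,"ax":0,"ay":0,"az":0},{"x":0.1,"y":-0.12,"z":-0.05,"ax":0,"ay":0,"az":0},{"x":0.1,"y":-0.12,"z":-0.05,"ax":0,"ay":0,"az":0},{"x":0.1,"y":-0.12,"z":-0.05,"ax":0,"ay":0,"az":0},{"x":0.1,"y":-0.12,"z":-0.05,"ax":0,"ay":0,"az":0},{"x":0.1,"y":-0.12,"z":-0.05,"ax":0,"ay":0,"az":0}]'
python3 - <<'E'
from h import *
a=cv2.imread("pics/top0.png"); b=read_camera("top")[:,:,::-1]
print((cv2.absdiff(a,np.ascontiguousarray(b)).max(2)[245:305,465:515]>35).sum())
o=get_obs(); print(o["eef_pos"],o["contact_force"],np.abs(o["joint_vel"]).max())
E
```

```text
t: 23.4
eef_pos: [0.5285, -0.1552, 0.3042]
tool_rot: [0.0, 0.999, -0.053, -0.001]
contact_force: [0.0, -0.3, -0.2]
gripper_width: 0.298
grasp_force: 0.0
2156
[ 0.5280025  -0.15585738  0.30420366] [ 0.20805665 -0.86812788 -0.55649637] 0.010594164515813053
```

Run:
```python
from h import *
a=cv2.imread("pics/top0.png").astype(int); b=read_camera("top")[:,:,::-1].astype(int)
S=read_camera("scene")[:,:,::-1].astype(int); S0=cv2.imread("pics/scene0.png").astype(int)
for n,i in(("top0",a),("top",b),("sc0",S0[280:340,110:180]),("sc",S[280:340,110:180])):
    m=(i[:,:,0]>i[:,:,2]+60); ys,xs=np.nonzero(m); print(n,len(xs),xs.mean() if len(xs) else 0,ys.mean() if len(xs) else 0)
```

```text
top0 975 489.1425641025641 275.7548717948718
top 171 178.84795321637426 312.00584795321635
sc0 513 36.097465886939574 32.79337231968811
sc 521 35.93282149712092 32.813819577735124
```

```bash
python3 -c "
from station import *
print(hand_in())"
```

```text
the job is handed in; nothing more can be done
None
```

The job is handed in at about 23.5 s: the watch is in the nest back up, the carriage is home with the roller arm over by about 0.7 rad (judged from the picture), the keeper is shut against its stop, and the tray, loupe and screwdriver are unmoved; I viewed 12 pictures, 2 over the limit of 10.

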